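Raise the ratchet support to its third click and set the bottle on it

TASK

Take hold of the support stand's plate and raise it from its lowest position until the pawl inside has clicked exactly three times, then let it down gently, without dropping it, until the pawl carries it, and let go. Then stand the smallest of the three loose bottles, those standing apart near the front of the worktop, upright on the plate, inside its rim, and leave the other two bottles where they are.

Things in the scene. Friction and masses are not known exactly. Their poses are not given: they have to be found in the camera images.
- stand: Ratchet support stand, fixed to the worktop: grey square foot 110x110 mm, 12 mm high, under an upright square aluminium housing 56x56 mm with a black 60 mm collar on top, which ends 148 mm above the worktop. Origin: centre of the foot's underside, on the worktop; z up. The column runs vertically through this point.
- head: The stand's square aluminium housing (fixed), with the spring pawl hidden inside. How high the pawl sits differs from stand to stand and cannot be seen: the first 6 mm are free of it, the first click comes after 14 to 44 mm of rise, the following ones every 12 mm. The pawl then holds the column against going down; nothing lets it down again. Origin on the column's line, 12 mm above the worktop; z up.
- column: The stand's steel column with the round plate on top; slides straight up (100 mm of travel), does not turn; 0.5 to 0.8 kg, about 1 N of sliding friction. It carries six ratchet teeth 12 mm apart, hidden in the housing. Origin on its line, at worktop height when lowest (the start); rises with it. Plate's underside 163 mm, rim's top 181 mm above the origin.
- tooth3: The column's third tooth from the top (hidden), which stands on the pawl after click three; origin on its underside, 54 mm above the column's origin. As a tooth rises past the pawl, the upward pull needed grows by some 6 to 10 N over several mm and falls away suddenly when the pawl snaps under the tooth: that is one click.
- plate_centre (a point): Centre of the plate's dished floor, on the column's line, 178 mm above the worktop at the start; z up. The plate is an aluminium disc of 58 mm diameter and 18 mm high with an upright edge, to be gripped across its diameter; the rim is 3.5 mm thick and stands 3 mm above the floor, which is 51 mm across.
- small_bottle: The smallest of the three loose bottles: white plastic with a screw cap, 40 mm diameter, 77 mm high, 0.08 kg. Body up to about 55 mm; the cap, 30 mm wide, is the top 16 mm. Origin: centre of its underside; z up along the bottle.
- bottle_b: White plastic bottle with a screw cap, 50 mm diameter, 95 mm high; not to be moved. Origin: centre of its underside.
- bottle_c: Brown glass bottle with a screw cap, 50 mm diameter, 101 mm high; not to be moved. Origin: centre of its underside.
There are look-alikes about, which are no part of the job. Leave any green or pink look-alike of the small_bottle alone.

How it is judged:
By the outcome, as a careful person would: the job done as asked, in the order asked, and still so for the second after the job is handed in, with the robot touching nothing.
It also fails if it takes over 72 s, if anything falls off the work surface, if the arm or the gripper's body presses on something with over 40 N, if the wrist force passes 120 N, or if a joint passes its speed limit or range.

ROBOT

A 6-joint arm with a two-finger parallel gripper is mounted at the origin on a cart in front of the work surface, level with it; the furniture and walls round the work are solid. World frame = base frame: x ahead of the robot, y to its left, z up, the work surface at z = 0. Lengths are in m, angles in rad, forces in N, time in s.
With the tool pointing down it reaches from about 0.25 to 0.725 m from the base axis. Payload 4 kg.
Tool frame: the origin (TCP) lies midway between the tips of the shut fingers; the grasp point (between the pads) lies 19 mm behind it (bot.grip_point_offset is the distance from the TCP to the grasp point, in m); z points along the fingers, y is the line along which they close (so a half turn about z gives the same grasp; the last joint's range is limited). The gripper opens to 85 mm and grips with 20 to 120 N. Pads are 22 mm wide; open, the fingers measure 114 mm over their backs; the gripper's body (76 mm by 85 mm) begins 54 mm behind the grasp point. The pads swing forward as they close: fully open they stand 13 mm farther back than shut.
Start: joints at [1.171, 0.241, 0.005, 1.335, 0, 1.571], TCP at [0.195, 0.461, 0.231] pointing down, gripper open.
Joint ranges: [-2.72, 2.72], [-1.05, 1.87], [-1.09, 1.28], [-1.99, 2.15], [-1.42, 1.44], [-3.14, 3.14]. Speed limits (rad/s): [2.79, 2.79, 3.14, 3.14, 3.14, 3.14].

INTERFACE

Orientations are given as a unit quaternion [x, y, z, w].
In Python, from workcell import bot gives the robot as it stands.
- The arm moves only by the tool step_arm, never from a script. Its argument "targets" is text: rows parted by semicolons, each of 7 numbers parted by spaces: the opening, from -1 (shut) to 1 (fully open), so that 0 is half open, then the shift along the world's x, y, z normalised to -1 to 1, where 1 is 0.5 m, then the turn, a rotation vector about the world's x, y, z normalised to -1 to 1, where 1 is pi/4 rad. In form: gripper x y z wx wy wz; .... A call has 1 to 10 rows; each row is the pose to reach, as a shift and turn from the pose commanded when the call began; what a row does not reach only later rows make up. A row lasts 1/12 s, in which the tool goes at most 41.7 mm and 7.16 degrees, less where a joint would pass 70% of its speed; a pose out of reach is approached as far as the arm can. A call with a number of a shift or a turn outside -1 to 1 is refused whole. A call with a gripper value outside its range is refused whole. The fingers move at their own pace and stop on an object; the grip force is fixed at half the most. Time passes only in rows, so rows that repeat a pose let the fingers close. It gives the time, the measured TCP pose, the force, the opening and the grip force at its end, in the units of the state.
- bot.get_obs(): the state, without advancing time (a new reading comes with each control period).
- bot.camera(name): name is "scene" or "top"; returns the picture (400x640x3 uint8, red, green, blue); there is no depth.
- bot.camera_info(name): a dict with "vertical_fov" (degrees; the focal length in pixels is half the picture's height over the tangent of half this angle, whatever the lens; pixels are square), "cx", "cy" (the principal point, pixels), "pose" (4x4, takes a point from camera to world coordinates). Camera axes: x right, y up, looking along -z (the intrinsics and any distortion apply to the point x, -y, -z); pixel columns grow to the right and rows downward; lengths in m; the calibration is good to about 2 mm. A picture is of the moment at which its call begins. camera_info takes no time and is no camera call.
- bot.job_done(): hands the job in; it is judged then, once.
The state is a dict: "clock": time; "joint_pos": joint angles; "joint_vel": joint speeds; "tau": joint torques, N m; "eef_pos": TCP position; "tool_rot": TCP orientation; "ft_force": force on the tool from outside, world axes, zero at the start; "ft_torque": the same for the moment, N m; "grip_width": finger opening in m; "grasp_force": force on a finger pad.
Only numpy, scipy, OpenCV 4.12 (cv2) and the standard library are available. Lean on these libraries where they do the work, as an engineer would, in place of code of your own. Each camera call takes 0.05 s, during which the arm holds its last target. There are 200 camera calls.

## Working session

There is one attempt and no reset: what is moved stays moved. The work goes in short steps, Python scripts to look and compute and a tool call to move; the robot and the scene stay as the last step left them, time stands still between calls to the robot, and variables do not carry over. Pictures are saved under pics/ and viewed, at most 10 in all, crops included, and the job is handed in when it is done.

Besides the shell and the picture viewer there is one more tool, called after ">>>" as name(argument=value, ...) on one line, values as JSON. step_arm: Moves the arm, as the interface text tells. Scaled input: -1 to 1 covers 0.5 m each way for a shift and pi/4 rad each way for a turn. Its arguments: {"type":"object","properties":{"targets":{"type":"string"}},"required":["targets"]}

```bash
mkdir -p pics
python3 - <<'E'
from workcell import bot
import cv2
for n in("scene","top"):
    cv2.imwrite(f"pics/{n}0.png",cv2.cvtColor(bot.camera(n),cv2.COLOR_RGB2BGR)); print(bot.camera_info(n))
o=bot.get_obs();print(o)
E
```

```text
{'vertical_fov': 54.502360317312466, 'cx': 317.4782346913063, 'cy': 201.76375224792395, 'pose': array([[ 0.72123347,  0.45621371, -0.52124019, -0.01300622],
       [-0.69264165,  0.48405481, -0.53473216, -0.47651522],
       [ 0.00835667,  0.74669939,  0.66510915,  0.77402379],
       [ 0.        ,  0.        ,  0.        ,  1.        ]])}
{'vertical_fov': 43.873874258175704, 'cx': 320.31935334123153, 'cy': 186.94374605148684, 'pose': array([[ 0.01858835,  0.98022511, -0.1970107 ,  0.27324198],
       [-0.99968588,  0.02153447,  0.01282224,  0.07031313],
       [ 0.0168112 ,  0.19671047,  0.98031749,  1.14276059],
       [ 0.        ,  0.        ,  0.        ,  1.        ]])}
{'clock': 0.1, 'joint_pos': array([ 1.17099714e+00,  2.41325802e-01,  3.88007063e-03,  1.33526479e+00,
       -5.02932038e-06,  1.57080923e+00]), 'joint_vel': array([ 0.00040374, -0.00155877,  0.00265216, -0.00166275, -0.00132264,
        0.00097398]), 'tau': array([ 1.47458086e-04, -3.73137438e+01,  2.53010470e+01,  1.08672658e-02,
       -5.99337795e-06, -5.22757006e-06]), 'eef_pos': array([0.19439174, 0.46003333, 0.230516  ]), 'tool_rot': array([ 1.98577151e-01,  9.80084792e-01, -9.38539924e-04, -1.87581304e-04]), 'ft_force': array([ 0.90988712, -0.43185066, -0.28381205]), 'ft_torque': array([0.00948637, 0.04352684, 0.00244329]), 'grasp_force': 0.0, 'grip_width': 0.08548462275976933}
```

View pics/scene0.png

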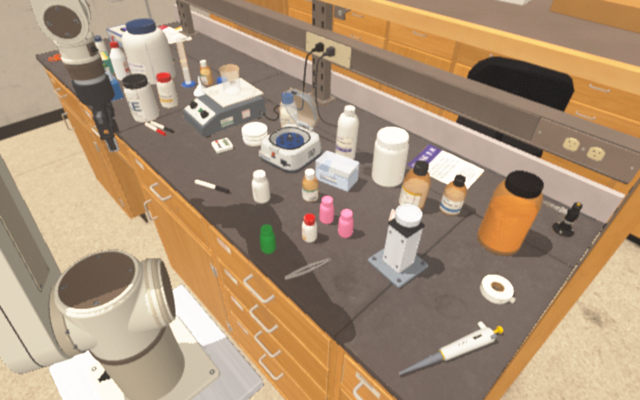

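View pics/top0.png

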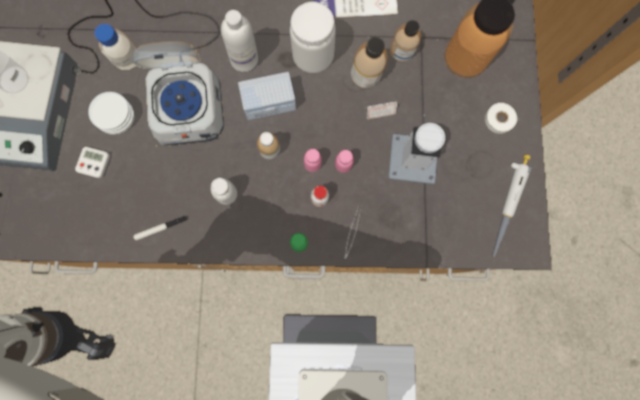

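Scene picture: the stand is at (401,245), with its plate at (408,215). Candidates for the small bottle:
- white with red cap, (310,228)
- white, (261,187), probably bottle_b
- brown, (310,186), probably bottle_c
- pink look-alikes, (327,210) and (346,222)
- green look-alike, (267,239)

In the top picture these are the red cap at (320,195), plate (430,137), white (223,191), brown (268,145), pinks (313,160) and (345,161), and green (299,242). I choose the white bottle with the red cap and will check it in a close crop.

```bash
cat > h.py <<'E'
import numpy as np,cv2
from workcell import bot
def cam(n):
    i=bot.camera_info(n);f=200/np.tan(np.radians(i["vertical_fov"]/2));return i,f,np.array(i["pose"])
def onz(n,u,v,z):
    i,f,P=cam(n);d=P[:3,:3]@np.array([(u-i["cx"])/f,-(v-i["cy"])/f,-1]);c=P[:3,3]
    return c+d*(z-c[2])/d[2]
def proj(n,p):
    i,f,P=cam(n);q=P[:3,:3].T@(np.array(p)-P[:3,3]);return i["cx"]+f*q[0]/-q[2],i["cy"]-f*q[1]/-q[2]
def crop(im,x,y,w,h,s):
    return cv2.resize(im[y:y+h,x:x+w],None,fx=s,fy=s,interpolation=cv2.INTER_CUBIC)
E
python3 - <<'E'
from h import *
s=cv2.imread("pics/scene0.png");t=cv2.imread("pics/top0.png")
a=crop(s,240,160,200,130,4)[:,:800]; cv2.imwrite("pics/c_scene.png",a)
b=crop(t,290,115,160,90,5); cv2.imwrite("pics/c_top.png",b)
E
```

```text
(no output)
```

View pics/c_scene.png

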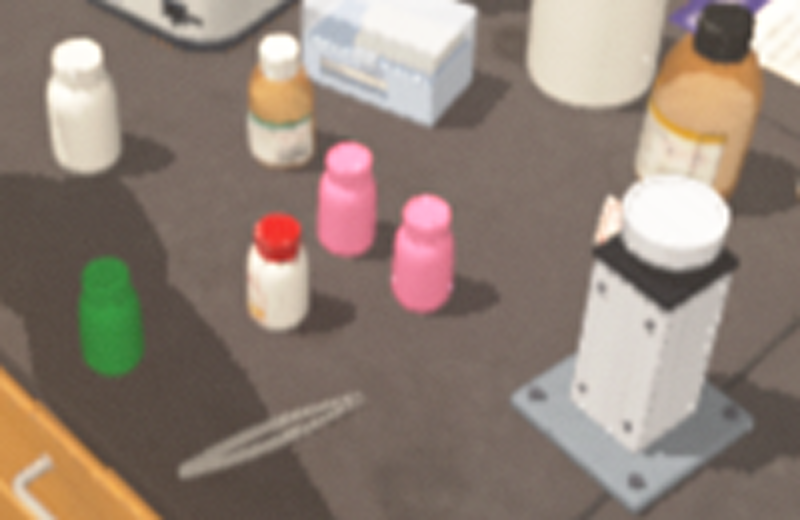

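View pics/c_top.png

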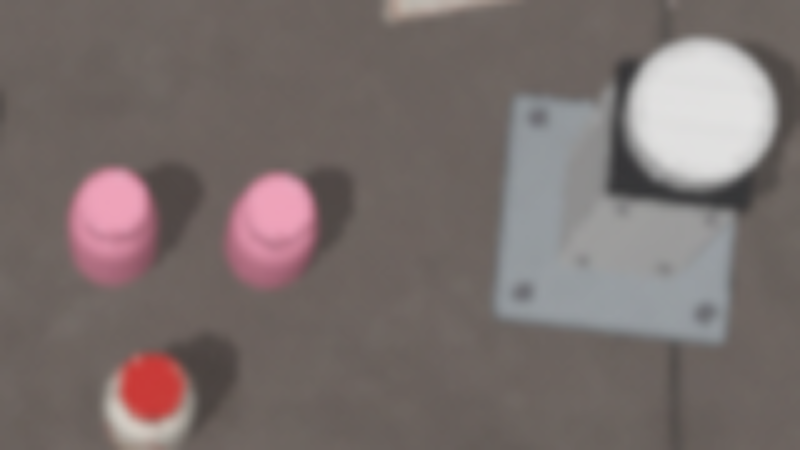

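The crops confirm it: white body, red cap, and smaller than the white and brown ones. The red cap's top is at scene (309.7,217.5) and top (320.2,192.0). The plate's top is at scene (409,214.3) and top (430.2,137.2).

Run:
```python
from h import *
np.set_printoptions(precision=4,suppress=True)
print("plate",onz("top",430.2,137.2,.181),onz("scene",408.8,213.9,.181))
# foot corners top crop
for x,y in((513,95),(495,318),(727,343)):print("foot",onz("top",290+x/5,115+y/5,.012))
print("bottle",onz("top",320.2,192,.077),onz("scene",309.5,216.5,.077))
print("pinks",onz("top",313,155,.077),onz("top",345.5,155,.077),"green",onz("top",299,240,.077))
print("b",onz("top",221,186,.095),"c",onz("top",267,139,.101))
print("b",onz("scene",259,175,.095),"c",onz("scene",310,172,.101))
from scipy.spatial.transform import Rotation as R
print(R.from_quat(bot.get_obs()["tool_rot"]).as_matrix())
```

```text
plate [ 0.5741 -0.1627  0.181 ] [ 0.5715 -0.1684  0.181 ]
foot [ 0.6327 -0.1141  0.012 ]
foot [ 0.5239 -0.1045  0.012 ]
foot [ 0.5144 -0.213   0.012 ]
bottle [0.4762 0.0564 0.077 ] [0.4785 0.0567 0.077 ]
pinks [0.5593 0.0739 0.077 ] [0.561  0.0018 0.077 ] green [0.3705 0.0999 0.077 ]
b [0.4812 0.2697 0.095 ] c [0.5865 0.1748 0.101 ]
b [0.4774 0.266  0.095 ] c [0.5873 0.1712 0.101 ]
[[-0.9211  0.3892 -0.0007]
 [ 0.3892  0.9211 -0.0018]
 [-0.     -0.0019 -1.    ]]
```

>>> step_arm(targets="1 0.4 -0.66 0.02 0 0 0;1 0.4 -0.66 0.02 0 0 0;1 0.4 -0.66 0.02 0 0 0;1 0.4 -0.66 0.02 0 0 0;1 0.4 -0.66 0.02 0 0 0;1 0.4 -0.66 0.02 0 0 0;1 0.4 -0.66 0.02 0 0 0;1 0.4 -0.66 0.02 0 0 0;1 0.4 -0.66 0.02 0 0 0;1 0.4 -0.66 0.02 0 0 0")

```text
clock: 0.93
eef_pos: [0.3966, 0.1262, 0.2412]
tool_rot: [0.202, 0.979, -0.001, 0.001]
ft_force: [-0.1, 1.0, -0.3]
grip_width: 0.0857
grasp_force: 0.0
```

```bash
python3 -c "
from h import *
o=bot.get_obs();print(o['joint_pos'],o['eef_pos'],bot.grip_point_offset)"
```

```text
[ 0.30958214  0.06949698 -0.17422597  1.32673065 -0.00215794  0.71554996] [0.3965731  0.12616296 0.24122194] 0.0187
```

>>> step_arm(targets="1 0.356 -0.592 0 0 0 0;1 0.356 -0.592 0 0 0 0;1 0.356 -0.592 0 0 0 0;1 0.356 -0.592 0 0 0 0;1 0.356 -0.592 0 0 0 0;1 0.356 -0.592 0 0 0 0;1 0.356 -0.592 0 0 0 0;1 0.356 -0.592 0 0 0 0;1 0.356 -0.592 0 0 0 0;1 0.356 -0.592 0 0 0 0")

```text
clock: 1.77
eef_pos: [0.5734, -0.1688, 0.2393]
tool_rot: [0.201, 0.98, -0.0, -0.001]
ft_force: [-0.7, 0.8, -0.5]
grip_width: 0.0852
grasp_force: 0.0
```

>>> step_arm(targets="1 0 0 0 0 0 0;1 0 0 0 0 0 0")

```text
clock: 1.93
eef_pos: [0.5719, -0.1646, 0.2408]
tool_rot: [0.198, 0.98, 0.0, -0.001]
ft_force: [0.1, -0.1, 0.6]
grip_width: 0.0858
grasp_force: 0.0
```

Run:
```python
from h import *
a=cv2.cvtColor(bot.camera("top"),cv2.COLOR_RGB2BGR);b=cv2.cvtColor(bot.camera("scene"),cv2.COLOR_RGB2BGR)
o=bot.get_obs();print(o['joint_pos'],o['eef_pos'])
cv2.imwrite("pics/over.png",np.hstack([crop(a,380,90,100,100,4),crop(b,350,150,100,100,4)]))
```

```text
[-2.79400970e-01  4.31067645e-01  3.02008465e-01  1.44217054e+00
  2.31341505e-04  1.18742699e-01] [ 0.57206104 -0.16405463  0.24153286]
```

View pics/over.png

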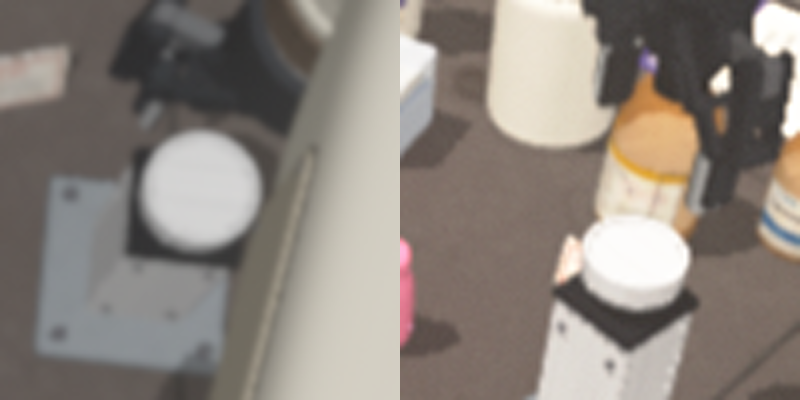

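Run:
```python
from h import *
p=np.array([.572,-.164,.255]);d=np.array([.389,.921,0])*.0425
for q in(p-d,p,p+d,[.573,-.165,.181]):
  u,v=proj("top",q);s,t=proj("scene",q);print((u-380)*4,(v-90)*4,(s-350)*4+400,(t-150)*4)
```

```text
324.8554564489714 182.3327007787832 696.4524750234586 198.93470031602124
240.46020057758483 146.61054042771968 652.1652914218203 148.88385254328136
156.56237371510224 111.09892791652999 610.9688266378885 102.3259588144208
205.32192855278208 190.94895288812472 631.8837316820191 251.28958772215412
```

The plate sits where predicted and the fingers straddle it, so I descend.

>>> step_arm(targets="1 0 0 -0.06 0 0 0;1 0 0 -0.12 0 0 0;1 0 0 -0.16 0 0 0;1 0 0 -0.18 0 0 0;1 0 0 -0.18 0 0 0;1 0 0 -0.18 0 0 0")

```text
clock: 2.53
eef_pos: [0.5726, -0.1647, 0.152]
tool_rot: [0.198, 0.98, 0.0, 0.0]
ft_force: [0.2, -0.6, -0.0]
grip_width: 0.0853
grasp_force: 0.0
```

>>> step_arm(targets="0.5 0 0 0 0 0 0;0.45 0 0 0 0 0 0;0.42 0 0 0 0 0 0;0.4 0 0 0 0 0 0;0.38 0 0 0 0 0 0")

```text
clock: 2.95
eef_pos: [0.575, -0.1634, 0.154]
tool_rot: [0.198, 0.98, 0.002, 0.003]
ft_force: [2.1, 6.2, 4.9]
grip_width: 0.0592
grasp_force: 3.5
```

>>> step_arm(targets="0.4 0.003 0.005 0 0 0 0;0.4 0.003 0.005 0 0 0 0;0.3 0.003 0.005 0 0 0 0;0.2 0.003 0.005 0 0 0 0;0 0.003 0.005 0 0 0 0;-0.3 0.003 0.005 0 0 0 0;-0.3 0.003 0.005 0 0 0 0")

```text
clock: 3.53
eef_pos: [0.5748, -0.1627, 0.1526]
tool_rot: [0.198, 0.98, 0.0, 0.001]
ft_force: [-0.5, 3.0, 4.8]
grip_width: 0.0561
grasp_force: 62.3
```

>>> step_arm(targets="-0.5 0 0 0.006 0 0 0;-0.5 0 0 0.012 0 0 0;-0.5 0 0 0.018 0 0 0;-0.5 0 0 0.022 0 0 0;-0.5 0 0 0.022 0 0 0;-0.5 0 0 0.022 0 0 0")

```text
clock: 4.03
eef_pos: [0.5747, -0.1627, 0.1618]
tool_rot: [0.198, 0.98, 0.0, 0.0]
ft_force: [4.9, 2.1, -4.1]
grip_width: 0.0562
grasp_force: 64.6
```

>>> step_arm(targets="-0.5 0 0 0.003 0 0 0;-0.5 0 0 0.003 0 0 0")

```text
clock: 4.2
eef_pos: [0.5747, -0.1626, 0.1633]
tool_rot: [0.198, 0.98, 0.0, 0.0]
ft_force: [4.4, 2.6, -4.0]
grip_width: 0.0558
grasp_force: 64.6
```

>>> step_arm(targets="-0.5 0 0 0.003 0 0 0;-0.5 0 0 0.003 0 0 0")

```text
clock: 4.37
eef_pos: [0.5748, -0.1627, 0.1648]
tool_rot: [0.198, 0.98, 0.0, 0.0]
ft_force: [5.0, 2.0, -4.2]
grip_width: 0.0561
grasp_force: 64.6
```

>>> step_arm(targets="-0.5 0 0 0.003 0 0 0;-0.5 0 0 0.003 0 0 0")

```text
clock: 4.53
eef_pos: [0.5748, -0.1627, 0.1663]
tool_rot: [0.198, 0.98, 0.0, 0.0]
ft_force: [4.7, 1.7, -4.8]
grip_width: 0.056
grasp_force: 64.6
```

>>> step_arm(targets="-0.5 0 0 0.003 0 0 0;-0.5 0 0 0.003 0 0 0")

```text
clock: 4.7
eef_pos: [0.5747, -0.1627, 0.1678]
tool_rot: [0.198, 0.98, 0.0, 0.0]
ft_force: [4.5, 3.2, -4.0]
grip_width: 0.0559
grasp_force: 64.6
```

>>> step_arm(targets="-0.5 0 0 0.003 0 0 0;-0.5 0 0 0.003 0 0 0")

```text
clock: 4.87
eef_pos: [0.5747, -0.1626, 0.169]
tool_rot: [0.198, 0.98, 0.0, 0.0]
ft_force: [5.9, 2.0, -5.9]
grip_width: 0.056
grasp_force: 65.4
```

>>> step_arm(targets="-0.5 0 0 0.003 0 0 0;-0.5 0 0 0.003 0 0 0")

```text
clock: 5.03
eef_pos: [0.5747, -0.1626, 0.1696]
tool_rot: [0.198, 0.98, 0.001, -0.0]
ft_force: [7.0, 1.5, -8.7]
grip_width: 0.056
grasp_force: 66.1
```

>>> step_arm(targets="-0.5 0 0 0.003 0 0 0;-0.5 0 0 0.003 0 0 0")

```text
clock: 5.2
eef_pos: [0.5747, -0.1626, 0.1706]
tool_rot: [0.198, 0.98, 0.001, -0.0]
ft_force: [6.9, 1.3, -11.6]
grip_width: 0.0557
grasp_force: 66.1
```

>>> step_arm(targets="-0.5 0 0 0.003 0 0 0;-0.5 0 0 0.003 0 0 0")

```text
clock: 5.37
eef_pos: [0.5746, -0.1626, 0.1719]
tool_rot: [0.198, 0.98, 0.001, -0.001]
ft_force: [8.1, 1.3, -11.6]
grip_width: 0.0558
grasp_force: 66.2
```

>>> step_arm(targets="-0.5 0 0 0.003 0 0 0;-0.5 0 0 0.003 0 0 0")

```text
clock: 5.53
eef_pos: [0.5746, -0.1626, 0.1733]
tool_rot: [0.198, 0.98, 0.001, -0.001]
ft_force: [7.7, 2.2, -13.1]
grip_width: 0.0559
grasp_force: 66.3
```

>>> step_arm(targets="-0.5 0 0 0.003 0 0 0;-0.5 0 0 0.003 0 0 0")

```text
clock: 5.7
eef_pos: [0.5746, -0.1626, 0.1747]
tool_rot: [0.198, 0.98, 0.001, -0.001]
ft_force: [7.5, 1.7, -12.9]
grip_width: 0.0562
grasp_force: 66.3
```

>>> step_arm(targets="-0.5 0 0 0.003 0 0 0;-0.5 0 0 0.003 0 0 0")

```text
clock: 5.87
eef_pos: [0.5747, -0.1626, 0.1771]
tool_rot: [0.198, 0.98, 0.0, -0.0]
ft_force: [5.5, 2.1, -5.3]
grip_width: 0.0566
grasp_force: 66.9
```

>>> step_arm(targets="-0.5 0 0 0.003 0 0 0;-0.5 0 0 0.003 0 0 0")

```text
clock: 6.03
eef_pos: [0.5747, -0.1626, 0.1795]
tool_rot: [0.198, 0.98, 0.0, 0.0]
ft_force: [6.0, 2.2, -5.5]
grip_width: 0.0559
grasp_force: 66.9
```

Click 1 came near TCP z 0.176. Click 2 is expected near 0.188 and click 3 near 0.200.

>>> step_arm(targets="-0.5 0 0 0.003 0 0 0;-0.5 0 0 0.006 0 0 0;-0.5 0 0 0.006 0 0 0")

```text
clock: 6.28
eef_pos: [0.5747, -0.1626, 0.1817]
tool_rot: [0.198, 0.98, 0.001, -0.0]
ft_force: [6.0, 2.3, -8.5]
grip_width: 0.0557
grasp_force: 66.6
```

>>> step_arm(targets="-0.5 0 0 0.003 0 0 0;-0.5 0 0 0.003 0 0 0")

```text
clock: 6.45
eef_pos: [0.5747, -0.1626, 0.1826]
tool_rot: [0.198, 0.98, 0.001, -0.001]
ft_force: [7.5, 1.8, -10.1]
grip_width: 0.0561
grasp_force: 66.5
```

>>> step_arm(targets="-0.5 0 0 0.003 0 0 0;-0.5 0 0 0.003 0 0 0")

```text
clock: 6.62
eef_pos: [0.5747, -0.1626, 0.1839]
tool_rot: [0.198, 0.98, 0.001, -0.001]
ft_force: [7.3, 0.8, -11.4]
grip_width: 0.0562
grasp_force: 66.4
```

>>> step_arm(targets="-0.5 0 0 0.003 0 0 0;-0.5 0 0 0.003 0 0 0")

```text
clock: 6.78
eef_pos: [0.5746, -0.1626, 0.1852]
tool_rot: [0.198, 0.98, 0.001, -0.001]
ft_force: [8.2, 1.5, -12.9]
grip_width: 0.0564
grasp_force: 66.4
```

>>> step_arm(targets="-0.5 0 0 0.003 0 0 0;-0.5 0 0 0.003 0 0 0")

```text
clock: 6.95
eef_pos: [0.5746, -0.1626, 0.1866]
tool_rot: [0.198, 0.98, 0.001, -0.001]
ft_force: [7.9, 1.6, -13.4]
grip_width: 0.0562
grasp_force: 66.3
```

>>> step_arm(targets="-0.5 0 0 0.003 0 0 0;-0.5 0 0 0.003 0 0 0")

```text
clock: 7.12
eef_pos: [0.5747, -0.1626, 0.189]
tool_rot: [0.198, 0.98, 0.001, -0.0]
ft_force: [5.7, 1.4, -5.7]
grip_width: 0.056
grasp_force: 66.9
```

>>> step_arm(targets="-0.5 0 0 0.003 0 0 0;-0.5 0 0 0.003 0 0 0")

```text
clock: 7.28
eef_pos: [0.5747, -0.1626, 0.1914]
tool_rot: [0.198, 0.98, 0.0, -0.0]
ft_force: [5.3, 3.0, -5.1]
grip_width: 0.0561
grasp_force: 66.9
```

>>> step_arm(targets="-0.5 0 0 0.003 0 0 0;-0.5 0 0 0.006 0 0 0;-0.5 0 0 0.006 0 0 0")

```text
clock: 7.53
eef_pos: [0.5747, -0.1626, 0.1936]
tool_rot: [0.198, 0.98, 0.001, -0.0]
ft_force: [6.6, 2.5, -8.2]
grip_width: 0.0561
grasp_force: 66.6
```

>>> step_arm(targets="-0.5 0 0 0.003 0 0 0;-0.5 0 0 0.003 0 0 0")

```text
clock: 7.7
eef_pos: [0.5747, -0.1626, 0.1945]
tool_rot: [0.198, 0.98, 0.001, -0.001]
ft_force: [7.1, 1.8, -11.3]
grip_width: 0.0559
grasp_force: 66.5
```

>>> step_arm(targets="-0.5 0 0 0.003 0 0 0;-0.5 0 0 0.003 0 0 0")

```text
clock: 7.87
eef_pos: [0.5747, -0.1626, 0.1958]
tool_rot: [0.198, 0.98, 0.001, -0.001]
ft_force: [7.7, 1.1, -11.6]
grip_width: 0.0559
grasp_force: 66.5
```

>>> step_arm(targets="-0.5 0 0 0.003 0 0 0;-0.5 0 0 0.003 0 0 0")

```text
clock: 8.03
eef_pos: [0.5747, -0.1626, 0.1971]
tool_rot: [0.198, 0.98, 0.001, -0.001]
ft_force: [7.5, 1.4, -12.6]
grip_width: 0.0561
grasp_force: 66.4
```

>>> step_arm(targets="-0.5 0 0 0.003 0 0 0;-0.5 0 0 0.003 0 0 0")

```text
clock: 8.2
eef_pos: [0.5746, -0.1626, 0.1986]
tool_rot: [0.198, 0.98, 0.001, -0.001]
ft_force: [7.0, 1.5, -13.2]
grip_width: 0.0562
grasp_force: 66.4
```

>>> step_arm(targets="-0.5 0 0 0.003 0 0 0;-0.5 0 0 0.003 0 0 0;-0.5 0 0 0.003 0 0 0")

```text
clock: 8.45
eef_pos: [0.5747, -0.1626, 0.2015]
tool_rot: [0.198, 0.98, 0.0, -0.0]
ft_force: [4.5, 3.3, -5.2]
grip_width: 0.0562
grasp_force: 66.9
```

Click 3 is done, with the force dropping from 13 N to 5 N. Next I lower the plate gently onto the pawl.

>>> step_arm(targets="-0.5 0 0 -0.001 0 0 0;-0.5 0 0 -0.002 0 0 0;-0.5 0 0 -0.002 0 0 0")

```text
clock: 8.7
eef_pos: [0.5747, -0.1627, 0.201]
tool_rot: [0.198, 0.98, 0.0, 0.0]
ft_force: [5.7, 1.7, -4.6]
grip_width: 0.056
grasp_force: 67.1
```

>>> step_arm(targets="-0.5 0 0 -0.001 0 0 0;-0.5 0 0 -0.002 0 0 0;-0.5 0 0 -0.002 0 0 0")

```text
clock: 8.95
eef_pos: [0.5747, -0.1626, 0.2003]
tool_rot: [0.198, 0.98, 0.0, 0.0]
ft_force: [4.6, 4.0, -4.8]
grip_width: 0.056
grasp_force: 67.3
```

>>> step_arm(targets="-0.5 0 0 -0.001 0 0 0;-0.5 0 0 -0.002 0 0 0;-0.5 0 0 -0.002 0 0 0")

```text
clock: 9.2
eef_pos: [0.5747, -0.1627, 0.2002]
tool_rot: [0.198, 0.98, 0.0, 0.001]
ft_force: [4.2, 2.4, -1.0]
grip_width: 0.0562
grasp_force: 67.6
```

>>> step_arm(targets="-0.5 0 0 -0.001 0 0 0;-0.5 0 0 -0.002 0 0 0;-0.5 0 0 -0.002 0 0 0")

```text
clock: 9.45
eef_pos: [0.5748, -0.1626, 0.2]
tool_rot: [0.198, 0.98, 0.0, 0.001]
ft_force: [3.4, 3.9, 3.6]
grip_width: 0.0563
grasp_force: 68.0
```

The pawl carries it: the force reversed to +3.6 N while z stayed at 0.200. I release it and look.

>>> step_arm(targets="0.3 0 0 0 0 0 0;0.4 0 0 0 0 0 0;0.6 0 0 0 0 0 0;0.8 0 0 0 0 0 0;1 0 0 0 0 0 0;1 0 0 0 0 0 0")

```text
clock: 9.95
eef_pos: [0.5735, -0.1634, 0.1984]
tool_rot: [0.199, 0.98, -0.0, -0.001]
ft_force: [-0.0, -0.1, -0.9]
grip_width: 0.0857
grasp_force: 0.0
```

Run:
```python
from h import *
a=cv2.cvtColor(bot.camera("top"),cv2.COLOR_RGB2BGR);b=cv2.cvtColor(bot.camera("scene"),cv2.COLOR_RGB2BGR)
o=bot.get_obs();print(o['joint_pos'],o['eef_pos'],o['ft_force'],o['grip_width'])
for z in(.2285,):
  u,v=proj("top",[.574,-.1635,z]);s,t=proj("scene",[.574,-.1635,z]);print((u-380)*4,(v-90)*4,(s-350)*4+400,(t-150)*4)
cv2.imwrite("pics/rel.png",np.hstack([crop(a,380,90,100,100,4),crop(b,350,150,100,100,4)]))
```

```text
[-2.76918660e-01  4.48659852e-01  2.17880294e-01  1.34081973e+00
 -4.53916136e-04  1.23255880e-01] [ 0.57373816 -0.16321173  0.19853832] [-0.15236851  0.04797309  0.06368165] 0.08537491306958134
225.3972472189148 159.96196419376952 645.1339998314797 184.81222323538645
```

View pics/rel.png

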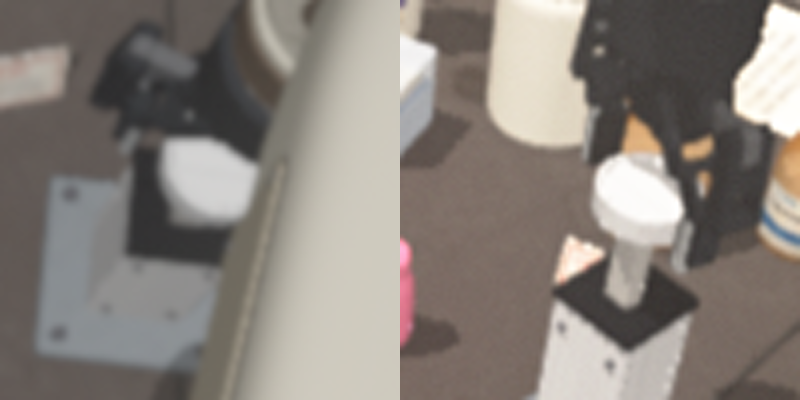

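The plate is raised, holding on its own, and matches the predicted height (rim about 0.2285). I move on to the small bottle.

>>> step_arm(targets="1 0 0 0.08 0 0 0;1 0 0 0.15 0 0 0;1 -0.03 0.07 0.16 0 0 0;1 -0.065 0.145 0.16 0 0 0;1 -0.1 0.22 0.16 0 0 0;1 -0.13 0.29 0.16 0 0 0;1 -0.165 0.365 0.16 0 0 0;1 -0.195 0.438 0.1 0 0 0;1 -0.195 0.438 0.03 0 0 0;1 -0.195 0.438 0 0 0 0")

```text
clock: 10.88
eef_pos: [0.4731, 0.058, 0.1953]
tool_rot: [0.196, 0.981, -0.001, -0.002]
ft_force: [-0.4, -0.5, -0.9]
grip_width: 0.0856
grasp_force: 0.0
```

>>> step_arm(targets="1 0 0 -0.03 0 0 0;1 0 0 -0.03 0 0 0;1 0 0 -0.03 0 0 0")

```text
clock: 11.13
eef_pos: [0.476, 0.056, 0.1835]
tool_rot: [0.199, 0.98, -0.0, -0.001]
ft_force: [-0.7, 0.0, -0.4]
grip_width: 0.0851
grasp_force: 0.0
```

Run:
```python
from h import *
a=cv2.cvtColor(bot.camera("top"),cv2.COLOR_RGB2BGR);b=cv2.cvtColor(bot.camera("scene"),cv2.COLOR_RGB2BGR)
o=bot.get_obs();p=o['eef_pos'];print(p,o['ft_force'])
d=np.array([.389,.921,0])*.0425;z=np.array([0,0,.013])
for q in(p-d+z,p+d+z,[p[0],p[1],.077]):
  u,v=proj("top",q);s,t=proj("scene",q);print((u-270)*4,(v-140)*4,(s-260)*4+400,(t-160)*4)
cv2.imwrite("pics/bot.png",np.hstack([crop(a,270,140,100,100,4),crop(b,260,160,100,100,4)]))
```

```text
[0.47752543 0.05593373 0.18499483] [-0.50850373  0.69018142  0.71545311]
286.00480037955595 193.8745143135576 621.8613139706142 123.77260797338704
126.41486130992757 123.96984425055848 572.8571777008797 40.11689192082815
201.7450014589831 205.5519758103801 597.6832297281778 227.30487996894226
```

View pics/bot.png

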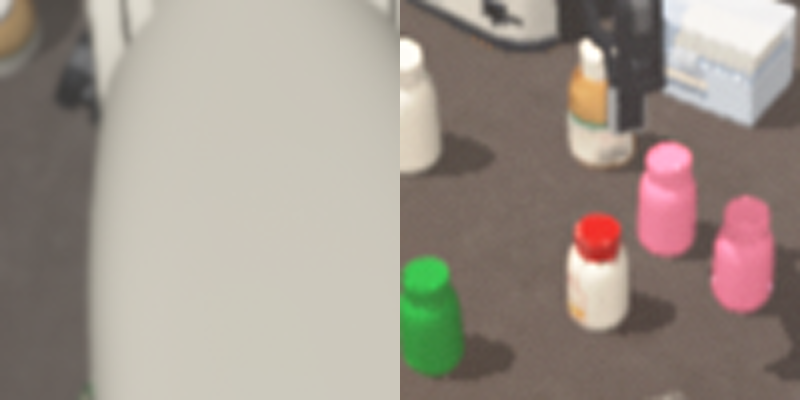

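The cap's top is at (599,230) in the crop, where I predicted (598,227), so the tool is over the bottle. I descend and close.

>>> step_arm(targets="1 0 0 -0.07 0 0 0;1 0 0 -0.14 0 0 0;1 0 0 -0.2 0 0 0;1 0 0 -0.26 0 0 0;1 0 0 -0.31 0 0 0;1 0 0 -0.332 0 0 0;1 0 0 -0.332 0 0 0;1 0 0 -0.332 0 0 0")

```text
clock: 11.9
eef_pos: [0.4775, 0.0559, 0.0184]
tool_rot: [0.199, 0.98, 0.0, 0.0]
ft_force: [1.2, 0.3, 0.4]
grip_width: 0.0853
grasp_force: 0.0
```

>>> step_arm(targets="0.5 0 0 0 0 0 0;0.3 0 0 0 0 0 0;0.15 0 0 0 0 0 0;0.05 0 0 0 0 0 0;0 0 0 0 0 0 0;-0.1 0 0 0 0 0 0;-0.3 0 0 0 0 0 0;-0.5 0 0 0 0 0 0;-0.5 0 0 0 0 0 0")

```text
clock: 12.65
eef_pos: [0.4771, 0.0562, 0.0188]
tool_rot: [0.199, 0.98, 0.0, 0.001]
ft_force: [-1.6, -0.4, 5.6]
grip_width: 0.0371
grasp_force: 59.6
```

>>> step_arm(targets="-0.5 0 0 0.02 0 0 0;-0.5 0 0 0.07 0 0 0;-0.5 0 0 0.14 0 0 0;-0.5 0 0 0.21 0 0 0;-0.5 0 0 0.28 0 0 0;-0.5 0 0 0.35 0 0 0;-0.5 0 0 0.42 0 0 0;-0.5 0 0 0.48 0 0 0;-0.5 0 0 0.54 0 0 0;-0.5 0 0 0.54 0 0 0")

```text
clock: 13.48
eef_pos: [0.4791, 0.0563, 0.2948]
tool_rot: [0.199, 0.98, 0.002, 0.006]
ft_force: [1.2, 0.1, -1.0]
grip_width: 0.0372
grasp_force: 60.4
```

>>> step_arm(targets="-0.5 0.02 -0.045 0 0 0 0;-0.5 0.05 -0.11 0 0 0 0;-0.5 0.08 -0.18 0 0 0 0;-0.5 0.11 -0.25 0 0 0 0;-0.5 0.14 -0.32 0 0 0 0;-0.5 0.17 -0.38 0 0 0 0;-0.5 0.185 -0.42 0 0 0 0;-0.5 0.194 -0.438 0 0 0 0;-0.5 0.194 -0.438 0 0 0 0;-0.5 0.194 -0.438 0 0 0 0")

```text
clock: 14.32
eef_pos: [0.5731, -0.1624, 0.2873]
tool_rot: [0.199, 0.98, 0.0, -0.001]
ft_force: [-0.4, 0.9, -1.0]
grip_width: 0.037
grasp_force: 60.4
```

Run:
```python
from h import *
b=cv2.cvtColor(bot.camera("scene"),cv2.COLOR_RGB2BGR);a=cv2.cvtColor(bot.camera("top"),cv2.COLOR_RGB2BGR)
o=bot.get_obs();p=o['eef_pos'];print(p,o['ft_force'],o['grip_width'])
zb=p[2]-.0185
for q in([p[0],p[1],zb],[.574,-.1625,.2285],[.574,-.1625,.2255]):
  s,t=proj("scene",q);print((s-360)*5,(t-110)*5)
cv2.imwrite("pics/pl.png",np.hstack([crop(b,360,110,100,110,5),crop(a,400,90,60,110,5)]))
```

```text
[ 0.57312289 -0.16140039  0.28797352] [ 0.74516482 -0.83669013 -0.83079229] 0.037123349976013936
267.6363620084254 355.25390968735934
254.51054664537907 429.9098464157596
253.34121987581 435.16418209323973
```

View pics/pl.png

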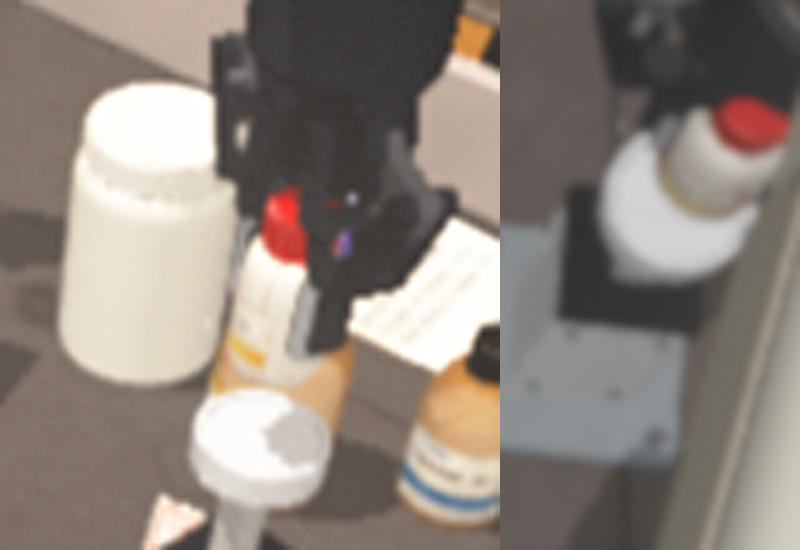

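The bottle is held upright over the plate. In the scene crop the plate's top ellipse is centred at about (261,430). In the top crop it spans x 602–755 and y 130–280, centred at about (678,205), and the bottle's base edge is around (660,200)–(740,215).

Run:
```python
from h import *
np.set_printoptions(precision=4,suppress=True)
p=np.array([.5735,-.162]);zb=.2885-.0188
t=np.linspace(0,2*np.pi,72)
def ext(n,c,r,z,x0,y0,off):
  q=np.array([proj(n,[c[0]+r*np.cos(a),c[1]+r*np.sin(a),z]) for a in t]);q=(q-[x0,y0])*5+[off,0]
  print(n,q.min(0),q.max(0))
for n,x0,y0,off in(("scene",360,110,0),("top",400,90,500)):
  ext(n,[.574,-.1625],.029,.2285,x0,y0,off); ext(n,p,.02,zb,x0,y0,off)
print(onz("scene",360+261/5,110+430/5,.2285),onz("top",400+178/5,90+205/5,.2285))
print(onz("scene",360+253.3/5,110+430/5,.2285))
```

```text
scene [186.5135 387.0161] [323.1116 475.0752]
scene [220.8719 325.6459] [318.3477 385.6508]
top [604.3141 128.3795] [754.0477 272.2683]
top [651.2431 115.2664] [759.0585 218.5916]
[ 0.576  -0.1645  0.2285] [ 0.5719 -0.162   0.2285]
[ 0.5736 -0.1622  0.2285]
```

>>> step_arm(targets="-0.5 0.001 -0.002 -0.02 0 0 0;-0.5 0.001 -0.002 -0.04 0 0 0;-0.5 0.001 -0.002 -0.06 0 0 0;-0.5 0.001 -0.002 -0.074 0 0 0;-0.5 0.001 -0.002 -0.078 0 0 0;-0.5 0.001 -0.002 -0.078 0 0 0;-0.5 0.001 -0.002 -0.078 0 0 0")

```text
clock: 15.0
eef_pos: [0.5741, -0.1637, 0.2489]
tool_rot: [0.198, 0.98, -0.0, 0.0]
ft_force: [0.1, -0.4, -1.7]
grip_width: 0.0372
grasp_force: 60.4
```

>>> step_arm(targets="-0.5 0 0 -0.002 0 0 0;-0.5 0 0 -0.004 0 0 0;-0.5 0 0 -0.004 0 0 0")

```text
clock: 15.25
eef_pos: [0.5743, -0.164, 0.247]
tool_rot: [0.199, 0.98, -0.0, 0.0]
ft_force: [-1.0, -0.2, -0.9]
grip_width: 0.0371
grasp_force: 60.4
```

>>> step_arm(targets="-0.5 0 0 -0.002 0 0 0;-0.5 0 0 -0.002 0 0 0;-0.5 0 0 -0.002 0 0 0")

```text
clock: 15.5
eef_pos: [0.5741, -0.164, 0.2458]
tool_rot: [0.199, 0.98, 0.0, -0.0]
ft_force: [-0.3, -0.8, 0.9]
grip_width: 0.0371
grasp_force: 60.4
```

Run:
```python
from h import *
b=cv2.cvtColor(bot.camera("scene"),cv2.COLOR_RGB2BGR)
o=bot.get_obs();print(o['eef_pos'],o['ft_force'])
cv2.imwrite("pics/pl2.png",crop(b,370,140,80,70,8))
```

```text
[ 0.57411612 -0.16394719  0.24581147] [ 0.22069768 -0.03294552 -0.54016185]
```

View pics/pl2.png

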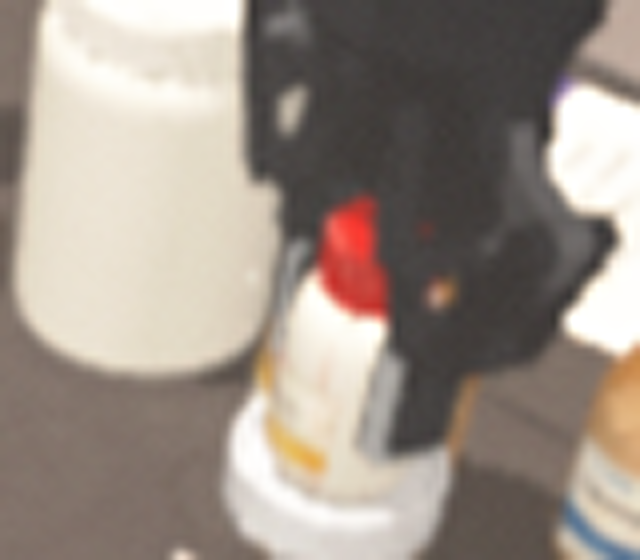

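The bottle's base (centre about x 345) is inside the rim (228–452, centre 340). I lower it to contact.

>>> step_arm(targets="-0.5 0 0 -0.001 0 0 0;-0.5 0 0 -0.001 0 0 0;-0.5 0 0 -0.001 0 0 0")

```text
clock: 15.8
eef_pos: [0.5741, -0.1639, 0.2453]
tool_rot: [0.199, 0.98, -0.0, -0.0]
ft_force: [0.4, 0.1, -0.8]
grip_width: 0.0367
grasp_force: 60.4
```

>>> step_arm(targets="-0.5 0 0 -0.001 0 0 0;-0.5 0 0 -0.001 0 0 0;-0.5 0 0 -0.001 0 0 0")

```text
clock: 16.05
eef_pos: [0.5741, -0.1639, 0.2448]
tool_rot: [0.199, 0.98, -0.0, -0.0]
ft_force: [0.1, 0.2, -0.7]
grip_width: 0.0371
grasp_force: 60.4
```

>>> step_arm(targets="-0.5 0 0 -0.001 0 0 0;-0.5 0 0 -0.001 0 0 0;-0.5 0 0 -0.001 0 0 0")

```text
clock: 16.3
eef_pos: [0.5741, -0.1639, 0.2443]
tool_rot: [0.199, 0.98, -0.0, 0.0]
ft_force: [0.1, -0.5, -0.2]
grip_width: 0.0369
grasp_force: 60.4
```

>>> step_arm(targets="-0.5 0 0 -0.001 0 0 0;-0.5 0 0 -0.001 0 0 0;-0.5 0 0 -0.001 0 0 0")

```text
clock: 16.55
eef_pos: [0.5741, -0.1639, 0.2442]
tool_rot: [0.199, 0.98, -0.0, 0.0]
ft_force: [0.2, 0.5, 1.1]
grip_width: 0.0371
grasp_force: 60.7
```

>>> step_arm(targets="-0.5 0 0 -0.001 0 0 0;-0.5 0 0 -0.001 0 0 0;-0.5 0 0 -0.001 0 0 0")

```text
clock: 16.8
eef_pos: [0.5742, -0.1639, 0.2441]
tool_rot: [0.199, 0.98, -0.0, 0.0]
ft_force: [-2.4, 0.8, 6.3]
grip_width: 0.0367
grasp_force: 61.0
```

>>> step_arm(targets="-0.1 0 0 0 0 0 0;-0.05 0 0 0 0 0 0;0 0 0 0 0 0 0;0.1 0 0 0 0 0 0;0.3 0 0 0 0 0 0;0.6 0 0 0 0 0 0;1 0 0 0 0 0 0;1 0 0 0 0 0 0;1 0 0 0 0 0 0")

```text
clock: 17.55
eef_pos: [0.5741, -0.1639, 0.2432]
tool_rot: [0.199, 0.98, -0.0, -0.0]
ft_force: [0.3, -0.4, -0.7]
grip_width: 0.0854
grasp_force: 0.0
```

Released. I retreat straight up and check.

>>> step_arm(targets="1 0 0 0.03 0 0 0;1 0 0 0.08 0 0 0;1 0 0 0.14 0 0 0;1 0 0 0.2 0 0 0;1 0 0 0.26 0 0 0;1 0 0 0.28 0 0 0;1 -0.04 0.06 0.28 0 0 0;1 -0.08 0.12 0.28 0 0 0;1 -0.1 0.18 0.28 0 0 0;1 -0.1 0.2 0.28 0 0 0")

```text
clock: 18.38
eef_pos: [0.5222, -0.061, 0.3847]
tool_rot: [0.197, 0.98, 0.001, 0.0]
ft_force: [0.3, 0.3, 0.2]
grip_width: 0.0856
grasp_force: 0.0
```

>>> step_arm(targets="1 0 0 0 0 0 0;1 0 0 0 0 0 0;1 0 0 0 0 0 0;1 0 0 0 0 0 0")

```text
clock: 18.72
eef_pos: [0.5246, -0.0651, 0.3828]
tool_rot: [0.199, 0.98, -0.0, -0.0]
ft_force: [1.3, -0.2, 0.6]
grip_width: 0.0859
grasp_force: 0.0
```

Run:
```python
from h import *
b=cv2.cvtColor(bot.camera("scene"),cv2.COLOR_RGB2BGR);a=cv2.cvtColor(bot.camera("top"),cv2.COLOR_RGB2BGR)
o=bot.get_obs();print(o['eef_pos'],o['ft_force'],o['clock'])
cv2.imwrite("pics/fin.png",np.hstack([crop(b,230,140,220,150,2),crop(a,380,80,80,75,4)]))
```

```text
[ 0.52445965 -0.06502494  0.38277419] [ 0.67847173 -0.12562779 -0.34510401] 18.8167
```

View pics/fin.png

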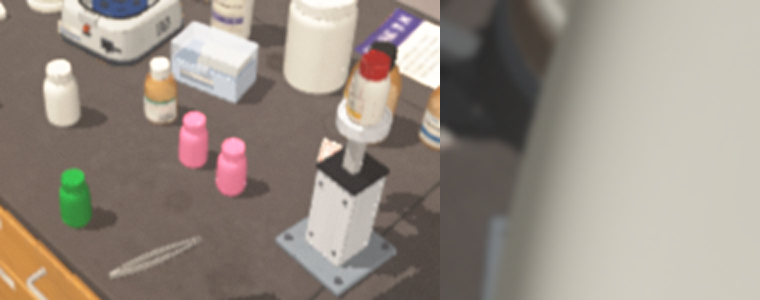

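The red-cap bottle stands upright and in line with the column, inside the rim at about (364,118) in the left crop. The white and brown bottles and the look-alikes are where they were.

```bash
python3 -c "
from workcell import bot
print(bot.job_done())"
```

```text
the job is handed in; nothing more can be done
None
```

The job is handed in at about 19 s: I raised the plate through three clicks, rested it on the pawl, and stood the small red-cap bottle upright inside its rim; the other two bottles were not moved.

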